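# Clamp the specimen chamber and hold the vacuum gauge on its nipple

### The arm

A 6-joint arm with a two-finger parallel gripper is mounted at the origin on the work surface. World frame = base frame: x ahead of the robot, y to its left, z up, the work surface at z = 0. Lengths are in mm, angles in rad, forces in N, time in s.
With the tool pointing down it reaches from about 300 to 775 mm from the base axis. Payload 14.6 kg.
Tool frame: the origin (TCP) lies between the finger pads; the fingertips stand 11 mm ahead of it and the grasp point (between the pads) lies 8 mm behind it; z points along the fingers, y is the line along which they close (so a half turn about z gives the same grasp; the last joint's range is limited). The gripper opens to 94 mm and grips with 3 to 60 N. Pads are 16 mm wide; open, the fingers measure 119 mm over their backs; the gripper's body (75 mm by 177 mm) begins 78 mm behind the grasp point.
Start: joints at [-1.226, 0.3, 1.521, -0, 1.321, -0.067], TCP at [220.135, -504.014, 216.446] pointing down, gripper open.
Joint ranges: [-3.03, 3.03], [-0.79, 2.21], [0.23, 2.52], [-1.04, 4.18], [0, 3.07], [-2.55, 2.55]. Speed limits (rad/s): [2.22, 2.22, 2.57, 3.14, 3.14, 3.14].

### API

Orientations are given as [roll, pitch, yaw] about the fixed x, y, z axes, in that order (R = Rz(yaw) Ry(pitch) Rx(roll)).
In Python, from cell import manip gives the robot as it stands. The module is installed in compiled form; this text tells all that it offers.
- The arm moves only by the tool arm_command, never from a script. Its argument "rows" is one flat list of numbers, 5 for each row, row after row: the shift along the world's x, y, z in mm, then the turn about the world's z in degrees, then the finger opening in mm, from 0 to 94. In form: [dx, dy, dz, twist, jaw, dx, dy, dz, twist, jaw, ...]. A call has 1 to 5 rows; each row shifts and turns the commanded pose from where the row before left it; what a row does not reach is not made up. A row lasts 1/8 s, in which the tool goes at most 62.5 mm and 10.7 degrees, less where a joint would pass 70% of its speed; a pose out of reach is approached as far as the arm can. A call is refused whole if a number of a shift passes 62.5 or a number of a turn 10.7, either way. A call with a gripper value outside its range is refused whole. The fingers move at their own pace and stop on an object; "newtons" is the grip in N (left out, the last holds). Time passes only in rows, so rows that do not move let the fingers close. It gives the time, the measured TCP pose, the force and the opening at its end, in the units of the state.
- manip.read_state(): the state, without advancing time (a new reading comes with each control period).
- manip.camera(name): name is "scene" or "top" or "wrist"; returns a dict with "image" (480x640x3 uint8, blue, green, red), "z_map" (480x640 float32, mm along the optical axis (not along the pixel's ray), 0 where there is no reading), "fx", "fy", "cx", "cy" (pixels), "pose" (4x4, takes a point from camera to world coordinates). Camera axes: x right, y down, z forward; pixel columns grow to the right and rows downward; lengths in mm; the calibration is good to about 2 mm. A picture is of the moment at which its call begins.
- manip.sign_off(): hands the job in, once; it reports no verdict.
The state is a dict: "clock": time; "joints": joint angles; "qd": joint speeds; "effort": joint torques, N m; "eef_pos": TCP position; "eef_rot": TCP orientation; "wrist_force": force on the tool from outside, world axes, zero at the start; "moment": the same for the moment, N m; "finger_gap": finger opening in mm.
Only numpy, scipy, OpenCV 4.12 (cv2) and the standard library are available. Lean on these libraries where they do the work, as an engineer would, in place of code of your own. Each camera call takes 0.05 s, during which the arm holds its last target. There are 200 camera calls.

### The job

Close up the specimen vacuum chamber on the lab bench: turn both red clamp knobs clockwise to their end stops so that their steel tongues lie over the clear lid. Then take the yellow hand gauge out of its wooden block and press its coupler squarely onto the slanted brass nipple of the chamber until it snaps, push it fully home against the valve spring, and finish while still gripping it and holding it pressed home. Leave the jars, bottle, beaker and brush where they are.

Things in the scene. Friction and masses are not known exactly. Their poses are not given: they have to be found in the camera images.
- chamber: Aluminium vacuum chamber fixed to the bench: tub 160 x 200 x 55 mm, clear lid 150 x 190 x 12 mm (top at 67 mm). Origin: centre of its underside on the bench; the nipple stands 122 mm to its -x side, y is to its left, z up. One clamp knob on an ear at y = +121 mm, one at y = -121 mm.
- knob_left (a joint): Angle of the clamp knob at the chamber's +y side, rad: 0 fully open, grows as it is turned clockwise seen from above, end stop at 1.8 (tongue pointing squarely to the chamber's middle, over the lid, at a dark pin). Starts between 0.45 and 0.9. About 0.06 N m of friction; stays where left.
- knob_right (a joint): The same for the clamp knob at the chamber's -y side; also clockwise, end stop at 1.8.
- knob_left_grip (a point): Grip point of the left knob, on its turning axis, 96 mm above the bench. The red wing is a bar 44 mm long, 12 mm thick, 34 mm tall, from 22 mm below this point to 12 mm above. x points along the wing and the steel tongue, y across the 12 mm, z up; turns with the knob. The tongue, under the wing, is 18 mm wide, reaches 53 mm from the axis, its top 22 mm below this point.
- knob_right_grip (a point): The same for the right knob.
- gauge: Yellow digital hand gauge with a snap coupler at its foot, loose, about 0.2 kg, 105 mm tall, standing upright in the block. Origin: centre of the coupler's open mouth (its lowest face); z up its axis. Coupler round, 32 mm in diameter, 0 to 45 mm up; bore 17 mm wide in the first 5 mm (lip), 24 mm beyond, 31 mm deep. Fits the nipple at any turn about its axis.
- stand: Fixed wooden block 85 x 85 x 30 mm with a hole 38 mm wide, 22 mm deep, in which the gauge stands (so the gauge's mouth is 8 mm above the bench). Origin: centre of its underside.
- nipple_seat (a point): Centre of the round flat seat, 42 mm across, 50 mm above the bench, from which the brass nipple rises. z points out along the nipple, tilted 22 degrees from vertical to the chamber's -x side. Nipple 14 mm in diameter to 24 mm above the seat, tapering to 8 mm at 30 mm. Fully home, the gauge's mouth lies on the seat, its origin at this point, its z along this z.
- valve (a joint): Travel of the white valve pin, m: 0 out, pushed in by the coupler once its mouth is nearer than 8 mm to the seat, about 0.008 when the coupler is fully home; its spring then pushes back with about 8 N (the seat itself is a hard stop) and, let go, lifts the coupler about 5 mm off the seat.
- gauge_grip (a point): Grip point on the gauge's axis, 80 mm above its mouth, in the yellow body, which reaches from 45 to 105 mm above the mouth and measures 34 mm along x (screen on the -x face) and 28 mm along y: grip it across y. Axes as the gauge's.
- valve_tip (a point): Tip of the white valve pin, 6 mm in diameter, on the nipple's axis, 39 mm above the seat when out. Two spring balls stick out 4 mm at the nipple's sides, 14 mm above the seat: the coupler's lip must be pushed past them (about 9 N, when the mouth is 18 mm from the seat); they then draw it on and snap out behind the lip about 6 mm from the seat.
- jar: Brown glass jar, 64 mm wide, 85 mm tall. Origin: centre of its underside. Bystander.
- wash_bottle: White bottle with red cap, 66 mm wide, 170 mm tall. Origin: centre of its underside. Bystander.
- beaker: Clear beaker, 70 mm wide, 85 mm tall. Origin: centre of its underside. Bystander.
- brush: Brush lying on the bench. Bystander.
- dye_jar: Small green jar, 48 mm wide, 60 mm tall. Origin: centre of its underside. Bystander.
Things that resemble listed ones, but are neither listed nor needed, are in the scene too. Of the things shaped like the gauge, the yellow one is meant.

How it is judged (in metres and radians):
On the way, in this order (a step that is already met when the one before it is completed fails the run):
1. both clamp knobs turned to their end stops (value of joint each of knob_left, knob_right above 1.7 rad), for 0.2 s.
2. the gauge's coupler snapped squarely onto the nipple (distance between gauge and nipple_seat below 0.0055 m and angle between the z axis of gauge and the z axis of nipple_seat, either way round below 0.12 rad), for 0.1 s.
At the end, for the whole second after the job is handed in: Both knobs within 0.1 rad of their end stops; the gauge's mouth within 4 mm of the seat, its axis within 0.12 rad of the nipple's, the valve pin held in by more than 6 mm of its 8 mm, the gauge still between the fingers and pressing on the nipple (more than 3 N), at rest (all of step 1 and distance between gauge and nipple_seat below 0.004 m and value of joint valve above 0.006 m and angle between the z axis of gauge and the z axis of nipple_seat, either way round below 0.12 rad and contact force between the fingers and gauge above 2 N and contact force between gauge and chamber above 3 N and linear speed of gauge below 0.02 m/s); the arm keeps its last pose, push and grip.
It fails at once if a jar, the bottle, the beaker or the brush was shoved more than 40 mm (distance of any of jar, wash_bottle, beaker, brush, dye_jar from where it was at the start of the episode above 0.04 m).
It also fails if it takes over 58 s, if anything falls off the work surface, if the arm or the gripper's body presses on something with over 40 N, if the wrist force passes 120 N, or if a joint passes its speed limit or range.

## Working session

There is one attempt and no reset: what is moved stays moved. The work goes in short steps, Python scripts to look and compute and a tool call to move; the robot and the scene stay as the last step left them, time stands still between calls to the robot, and variables do not carry over. Pictures are saved under pics/ and viewed, on a budget of 10 in all, crops included, one or two more only if the job needs it, and the job is handed in when it is done.

Besides the shell and the picture viewer there is one more tool, called as name(argument=value, ...) on one line, values as JSON. arm_command: Moves the arm, as the interface text tells. Its arguments: {"type":"object","properties":{"rows":{"type":"array","items":{"type":"number"}},"newtons":{"type":"number"}},"required":["rows"]}

```bash
mkdir -p pics
cat > h.py <<'E'
import numpy as np, cv2, pickle
from cell import manip
def shot(n,tag):
    c=manip.camera(n); pickle.dump(c,open(f'pics/{tag}.pkl','wb')); cv2.imwrite(f'pics/{tag}.png',c['image']); return c
def load(tag): return pickle.load(open(f'pics/{tag}.pkl','rb'))
def world(c):
    v,u=np.mgrid[0:480,0:640]; z=c['z_map'].astype(float)
    P=np.stack([(u-c['cx'])/c['fx']*z,(v-c['cy'])/c['fy']*z,z],-1)
    W=P@c['pose'][:3,:3].T+c['pose'][:3,3]; W[z==0]=np.nan; return W
def proj(c,p):
    R=c['pose'][:3,:3]; q=R.T@(np.array(p,float)-c['pose'][:3,3]); return c['fx']*q[0]/q[2]+c['cx'],c['fy']*q[1]/q[2]+c['cy']
E
python3 - <<'E'
from h import *
for n in('scene','top','wrist'):
    c=shot(n,n+'0'); print(n,c['pose'].round(2).tolist(),c['fx'],c['cx'],c['cy'])
print(manip.read_state())
E
```

```text
scene [[0.82, 0.35, -0.46, 1196.16], [0.58, -0.51, 0.64, -944.76], [-0.0, -0.79, -0.62, 1009.75], [0.0, 0.0, 0.0, 1.0]] 619.2707162115396 324.54140943739594 245.47628490104864
top [[0.01, -0.98, 0.18, 254.21], [-1.0, -0.01, -0.01, 35.29], [0.01, -0.18, -0.98, 1542.62], [0.0, 0.0, 0.0, 1.0]] 565.7438028128507 316.304658029911 230.00141902677768
wrist [[0.4, -0.88, -0.25, 291.36], [-0.92, -0.39, -0.11, -472.99], [-0.0, 0.27, -0.96, 384.99], [0.0, 0.0, 0.0, 1.0]] 411.6052749094351 316.74335675066106 238.39245266344193
{'clock': 0.15, 'joints': array([-1.22559226e+00,  3.00291724e-01,  1.52140934e+00,  2.32678639e-05,
        1.32071843e+00, -6.66206286e-02]), 'qd': array([-0.00025711, -0.00212474, -0.00217542,  0.00055169,  0.00148783,
       -0.00049971]), 'effort': array([ 2.75841639e-04, -5.31967270e+01, -3.52823925e+01,  7.08023203e-02,
        2.36302736e-02, -7.42634234e-05]), 'eef_pos': array([ 220.0852057 , -503.84582618,  216.05738321]), 'eef_rot': array([-3.14076915e+00, -7.75332446e-05,  4.11818891e-01]), 'wrist_force': array([-0.78022046,  0.06776397, -0.11636115]), 'moment': array([-0.00497284, -0.02748053, -0.03736395]), 'finger_gap': 93.87727507380666}
```

View pics/top0.png

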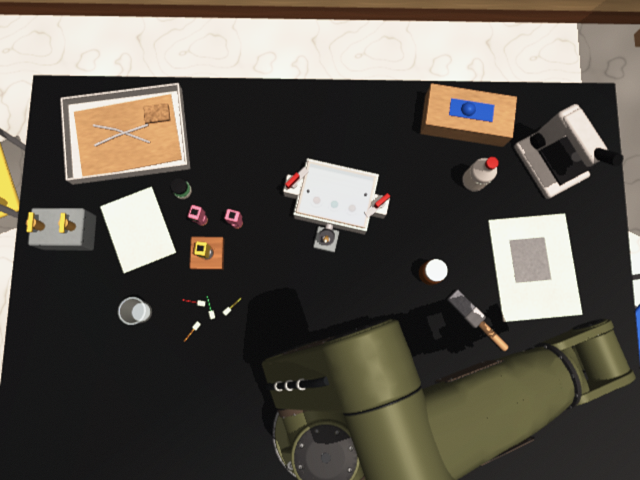

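View pics/scene0.png

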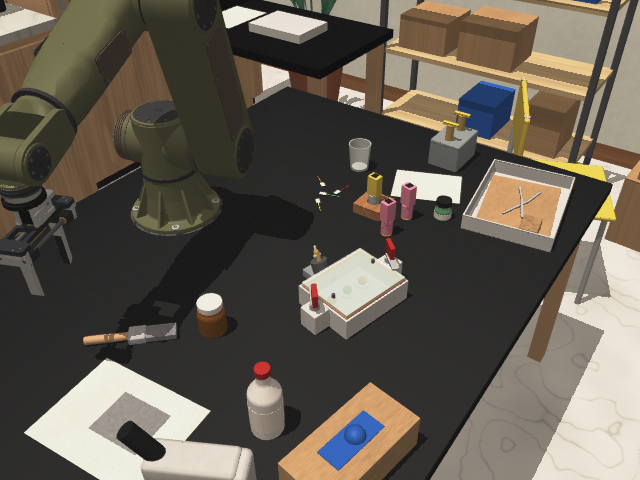

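Run:
```python
from h import *
for n in('top0','scene0'):
    c=load(n);W=world(c);hsv=cv2.cvtColor(c['image'],cv2.COLOR_BGR2HSV);H,S,V=[hsv[...,i].astype(int) for i in range(3)]
    z=W[...,2];x=W[...,0];y=W[...,1]
    def rep(name,m):
        k,l,s,_=cv2.connectedComponentsWithStats(m.astype(np.uint8),connectivity=8)
        for i in range(1,k):
            if s[i,4]<12: continue
            p=W[l==i]; p=p[np.isfinite(p[:,0])]; 
            if len(p)<8: continue
            q=p[:,:2]-p[:,:2].mean(0); e=np.linalg.svd(q,full_matrices=0)[2][0]
            print(n,name,s[i].tolist(),'mean',p.mean(0).round(1),'med',np.median(p,0).round(1),'zmax',p[:,2].max().round(1),'ang',round(np.degrees(np.arctan2(e[1],e[0])),1))
    reg=(x>150)&(x<720)&(y>-350)&(y<500)
    rep('red',reg&((H<6)|(H>174))&(S>170)&(V>80)&(z>70)&(z<125))
    rep('yellow',reg&(H>20)&(H<33)&(S>150)&(V>90)&(z>40)&(z<130))
    rep('stand',reg&(H>5)&(H<20)&(S>90)&(z>25)&(z<35))
    rep('lid',(x>350)&(x<720)&(y>-150)&(y<180)&(z>61)&(z<72))
    rep('green',reg&(H>45)&(H<85)&(S>80)&(z>30)&(z<70))
    rep('pink',reg&(H>160)&(H<176)&(S>60)&(z>60))
    rep('nip',(x>300)&(x<480)&(y>-40)&(y<60)&(z>46)&(z<54))
    rep('nipup',(x>300)&(x<440)&(y>-40)&(y<60)&(z>56)&(z<100))
    m=(x>350)&(x<700)&(y>-150)&(y<180)&(z>61)&(z<72)
    print(cv2.minAreaRect(W[m][:,:2].astype(np.float32)))
```

```text
top0 red [286, 173, 13, 15, 81] mean [647.2  88.8 106. ] med [647.   88.9 106.1] zmax 117.1 ang 138.5
top0 red [375, 194, 15, 13, 68] mean [ 596.6 -146.8  106.2] med [ 596.3 -146.5  105.6] zmax 115.4 ang 131.8
top0 yellow [195, 242, 15, 16, 140] mean [461.2 315.1 105.4] med [460.4 311.4 110.8] zmax 119.7 ang -171.8
top0 stand [190, 238, 34, 31, 601] mean [458.8 315.   29.7] med [452.  307.9  29.6] zmax 35.0 ang -55.6
top0 lid [296, 160, 82, 68, 3473] mean [621.3 -30.   66.3] med [621.  -30.8  66.2] zmax 72.0 ang -103.1
top0 lid [291, 183, 7, 6, 17] mean [641.7  83.5  67.9] med [641.1  84.5  69.3] zmax 72.0 ang 135.6
top0 green [175, 185, 14, 12, 43] mean [627.7 385.7  42. ] med [625.2 382.7  42. ] zmax 57.5 ang 132.7
top0 pink [188, 206, 17, 17, 163] mean [555.8 335.7  97.2] med [554.5 333.1 101.9] zmax 112.4 ang 167.7
top0 pink [225, 210, 17, 16, 172] mean [547.3 240.9  96.7] med [545.7 239.3 102.4] zmax 111.5 ang -97.0
((608.1287841796875, -32.13665771484375), (211.02157592773438, 232.25045776367188), 12.108006477355957)
scene0 red [386, 238, 9, 21, 136] mean [656.3  80.4  97.9] me
[... 506 characters left out ...]
ean [ 440.3 -305.7   30.1] med [ 444.8 -310.    30.4] zmax 34.9 ang -128.7
scene0 lid [302, 248, 103, 70, 3572] mean [631.  -34.7  65.6] med [633.1 -35.8  65.6] zmax 72.0 ang -99.6
scene0 lid [313, 252, 8, 6, 33] mean [504.4  -7.4  66. ] med [505.7  -8.4  65.9] zmax 71.3 ang -107.7
scene0 green [435, 205, 15, 8, 37] mean [647.3 378.9  33.7] med [647.9 379.3  33.3] zmax 42.0 ang 7.2
scene0 pink [401, 182, 15, 22, 179] mean [568.3 330.4  86.4] med [572.3 328.4  87.5] zmax 108.8 ang 14.5
scene0 pink [380, 198, 16, 22, 208] mean [560.9 233.4  86.1] med [563.5 230.7  87.2] zmax 109.1 ang -124.0
((598.1209716796875, -31.08746337890625), (203.78976440429688, 237.65859985351562), 0.4670381247997284)
```

arm_command(rows=[34, 32.5, 0, 9.8, 60, 34, 32.5, 0, 9.8, 60, 34, 32.5, 0, 9.8, 60, 34, 32.5, 0, 9.8, 60, 34, 32.5, 0, 9.8, 60], newtons=20)

```text
clock: 0.78
eef_pos: [391.0, -340.3, 216.3]
eef_rot: [-3.141, -0.0, 1.273]
wrist_force: [-0.0, -0.5, -0.2]
finger_gap: 60.1
```

arm_command(rows=[34, 32.5, 0, 9.8, 60, 34, 32.5, 0, 9.8, 60, 34, 32.5, 0, 9.8, 60, 34, 32.5, 0, 9.8, 60, 34, 32.5, 0, 9.8, 60])

```text
clock: 1.4
eef_pos: [561.1, -177.8, 216.3]
eef_rot: [-3.141, -0.0, 2.128]
wrist_force: [-0.8, 0.7, -0.2]
finger_gap: 60.1
```

arm_command(rows=[37, 32, -10, 10, 60, 0, 0, 0, 0, 60, 0, 0, 0, 0, 60])

```text
clock: 1.78
eef_pos: [596.8, -147.3, 206.2]
eef_rot: [-3.141, -0.0, 2.295]
wrist_force: [0.6, -0.4, -0.7]
finger_gap: 60.0
```

Run:
```python
from h import *
for n in('wrist','scene','top'): shot(n,n+'1')
c=load('wrist1');W=world(c);hsv=cv2.cvtColor(c['image'],cv2.COLOR_BGR2HSV);H,S,V=[hsv[...,i].astype(int) for i in range(3)]
m=((H<6)|(H>174))&(S>150)&(V>60)&(W[...,2]>60)
k,l,s,_=cv2.connectedComponentsWithStats(m.astype(np.uint8))
for i in range(1,k):
    if s[i,4]<60: continue
    p=W[l==i]; t=p[p[:,2]>103]
    print(s[i],p.mean(0).round(1), len(t)>5 and cv2.minAreaRect(t[:,:2].astype(np.float32)), np.percentile(p[:,2],[5,50,95]))
print(manip.read_state()['eef_pos'],manip.read_state()['eef_rot'])
```

```text
[ 603    0   37   62 2088] [648.9  78.2  93.9] ((649.8658447265625, 77.01046752929688), (5.85792350769043, 31.259721755981445), 53.84485626220703) [ 79.63264718  94.05088019 107.40672334]
[ 307  208   18   70 1117] [ 595.8 -148.3  107.2] ((597.03076171875, -150.2334442138672), (11.807641983032227, 44.368900299072266), 41.367252349853516) [ 94.89798266 108.71554816 109.80984801]
[ 596.63927527 -147.95490655  206.90440035] [3.14141056e+00 5.13424718e-04 2.29461556e+00]
```

View pics/wrist1.png

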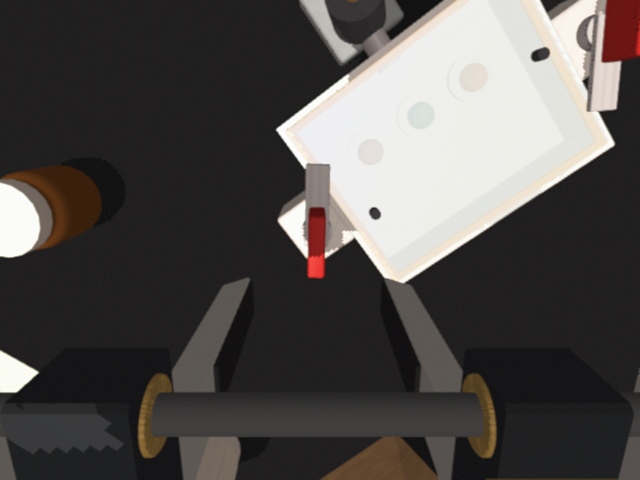

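arm_command(rows=[0.5, -1, -50, 0, 50, 0, 0, -45, 0, 50, 0, 0, -22, 0, 50, 0, 0, 0, 0, 50, 0, 0, 0, 0, 8], newtons=20)

```text
clock: 2.55
eef_pos: [598.1, -148.6, 91.0]
eef_rot: [3.141, 0.002, 2.296]
wrist_force: [-0.6, -0.2, 0.8]
finger_gap: 43.2
```

arm_command(rows=[0, 0, 0, 0, 8, 0, 0, 0, 0, 8, 0, 0, 0, 0, 8])

```text
clock: 2.92
eef_pos: [597.7, -148.0, 89.8]
eef_rot: [3.141, 0.0, 2.297]
wrist_force: [-1.8, -2.9, 0.8]
finger_gap: 13.8
```

arm_command(rows=[0, 0, 0, -8, 8, 0, 0, 0, -8, 8, 0, 0, 0, -8, 8, 0, 0, 0, -8, 8, 0, 0, 0, 0, 8])

```text
clock: 3.55
eef_pos: [597.9, -148.2, 89.8]
eef_rot: [3.141, 0.001, 1.739]
wrist_force: [1.6, -0.7, 1.5]
finger_gap: 12.0
```

Run:
```python
from h import *
s=manip.read_state();print(s['eef_pos'],s['eef_rot'],s['wrist_force'],s['moment'],s['finger_gap'])
```

```text
[ 597.93630491 -148.19106349   89.79941262] [3.14074712e+00 5.73508521e-04 1.73900985e+00] [ 1.63915562 -0.66997053  1.54309982] [-0.27227081 -0.3431712  -0.04859484] 11.960507865452541
```

arm_command(rows=[0, 0, 0, -8, 8, 0, 0, 0, -8, 8, 0, 0, 0, -6, 8, 0, 0, 0, -3, 8, 0, 0, 0, 0, 8])

```text
clock: 4.18
eef_pos: [598.5, -148.1, 89.8]
eef_rot: [3.139, -0.0, 1.306]
wrist_force: [6.4, -0.8, -0.9]
finger_gap: 12.1
```

Run:
```python
from h import *
s=manip.read_state();print(s['eef_pos'],s['eef_rot'],s['wrist_force'],s['moment'],s['finger_gap'])
```

```text
[ 598.45530278 -148.06095301   89.83276306] [ 3.13930612e+00 -3.63346174e-05  1.30566574e+00] [ 6.38079134 -0.79885075 -0.92060319] [-0.1374833  -1.07239527  0.37892217] 12.141542652592266
```

arm_command(rows=[0, 0, 0, 0, 50, 0, 0, 0, 0, 50, 0, 0, 0, 0, 60, 0, 0, 50, 0, 60, 0, 0, 60, 0, 60])

```text
clock: 4.8
eef_pos: [597.0, -147.9, 199.9]
eef_rot: [-3.139, -0.0, 1.302]
wrist_force: [0.8, -0.0, 0.4]
finger_gap: 58.4
```

arm_command(rows=[7, 33.5, 0, 9, 60, 7, 33.5, 0, 9, 60, 7, 33.5, 0, 9, 60, 7, 33.5, 0, 9, 60, 7, 33.5, 0, 9, 60])

```text
clock: 5.42
eef_pos: [632.7, 20.6, 199.4]
eef_rot: [-3.141, -0.0, 2.093]
wrist_force: [0.3, 0.5, 0.5]
finger_gap: 59.9
```

arm_command(rows=[7, 33.5, 0, 9, 60, 7, 34, 0, 9, 60, 0, 0, 0, 0, 60, 0, 0, 0, 0, 60])

```text
clock: 5.92
eef_pos: [646.5, 86.5, 199.3]
eef_rot: [-3.141, -0.0, 2.4]
wrist_force: [0.0, -0.4, -0.4]
finger_gap: 59.9
```

Run:
```python
from h import *
for n in('wrist','scene','top'): shot(n,n+'2')
c=load('wrist2');W=world(c);hsv=cv2.cvtColor(c['image'],cv2.COLOR_BGR2HSV);H,S,V=[hsv[...,i].astype(int) for i in range(3)]
m=((H<6)|(H>174))&(S>150)&(V>60)&(W[...,2]>60)
k,l,s,_=cv2.connectedComponentsWithStats(m.astype(np.uint8))
for i in range(1,k):
    if s[i,4]<60: continue
    p=W[l==i]; t=p[p[:,2]>103]
    print(s[i],p.mean(0).round(1), len(t)>5 and cv2.minAreaRect(t[:,:2].astype(np.float32)), np.percentile(p[:,2],[5,50,95]))
print(manip.read_state()['eef_pos'],manip.read_state()['eef_rot'])
```

```text
[ 313  209   17   71 1125] [646.5  88.7 107.3] ((648.7940673828125, 86.8543701171875), (10.54906177520752, 43.17638397216797), 47.395362854003906) [ 93.97319558 108.69264245 109.87790515]
[646.60206739  85.97988098 199.54566672] [-3.14153426e+00  8.82468609e-05  2.39943324e+00]
```

View pics/wrist2.png

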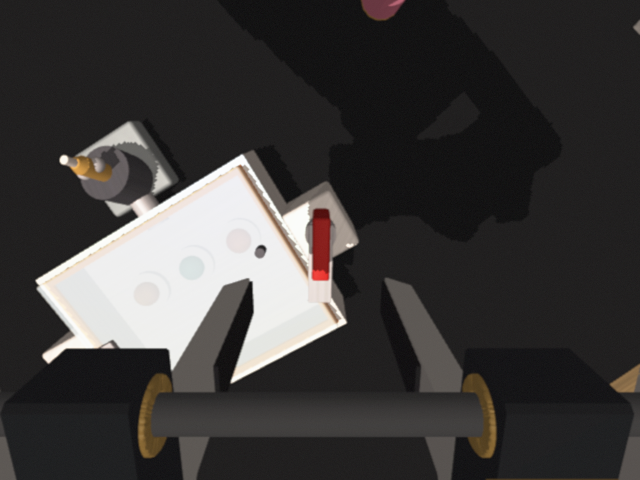

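arm_command(rows=[1, 1, -50, 0, 50, 0, 0, -40, 0, 50, 0, 0, -20, 0, 50, 0, 0, 0, 0, 8, 0, 0, 0, 0, 8])

```text
clock: 6.7
eef_pos: [648.5, 87.9, 91.3]
eef_rot: [3.14, 0.002, 2.401]
wrist_force: [-0.3, 0.3, -0.0]
finger_gap: 33.7
```

arm_command(rows=[0, 0, 0, 0, 8, 0, 0, 0, 0, 8, 0, 0, 0, 0, 8, 0, 0, 0, -8, 8, 0, 0, 0, -8, 8])

```text
clock: 7.32
eef_pos: [648.6, 88.7, 90.3]
eef_rot: [3.138, 0.001, 2.118]
wrist_force: [7.9, 6.0, -0.1]
finger_gap: 11.7
```

arm_command(rows=[0, 0, 0, -8, 8, 0, 0, 0, -8, 8, 0, 0, 0, -8, 8, 0, 0, 0, -8, 8, 0, 0, 0, -5, 8])

```text
clock: 7.95
eef_pos: [649.9, 89.0, 90.4]
eef_rot: [3.135, -0.002, 1.473]
wrist_force: [18.4, 7.3, -5.7]
finger_gap: 11.9
```

arm_command(rows=[0, 0, 0, -5, 8, 0, 0, 0, -4, 8, 0, 0, 0, 0, 8, 0, 0, 0, 0, 8])

```text
clock: 8.45
eef_pos: [650.1, 89.0, 90.4]
eef_rot: [3.135, -0.003, 1.32]
wrist_force: [20.3, 6.5, -5.6]
finger_gap: 11.9
```

Run:
```python
from h import *
s=manip.read_state();print(s['eef_pos'],s['eef_rot'],s['wrist_force'],s['moment'],s['finger_gap'])
```

```text
[650.12199006  88.97044153  90.39638348] [ 3.13474869 -0.00334963  1.32018828] [20.33913919  6.47195301 -5.55036728] [ 1.23385542 -3.64424321  0.40858748] 11.8535748736081
```

arm_command(rows=[0, 0, 0, 0, 50, 0, 0, 0, 0, 60, 0, 0, 0, 0, 60, 0, 0, 50, 0, 60, 0, 0, 50, 0, 60])

```text
clock: 9.07
eef_pos: [647.2, 87.8, 190.4]
eef_rot: [-3.14, 0.001, 1.319]
wrist_force: [0.2, 0.9, -0.7]
finger_gap: 57.8
```

arm_command(rows=[-49, -30, 0, 0, 80, -49, -30, 0, 0, 80, -49, -30, 0, 0, 80, 0, 0, 0, 0, 80, 0, 0, 0, 0, 80])

```text
clock: 9.7
eef_pos: [501.2, -2.0, 190.0]
eef_rot: [3.14, -0.0, 1.319]
wrist_force: [-0.3, -0.3, 0.2]
finger_gap: 79.9
```

Run:
```python
from h import *
for n in('wrist','scene','top'): shot(n,n+'3')
print(manip.read_state()['eef_pos'],manip.read_state()['eef_rot'])
a=load('wrist3')['image'];b=load('scene3')
im=cv2.resize(b['image'][220:340,280:440],(640,480),interpolation=cv2.INTER_CUBIC)
cv2.imwrite('pics/k.png',np.hstack([cv2.resize(a[:, :],(533,400)),cv2.resize(im,(267,400))]))
```

```text
[501.34173476  -1.57743523 189.29330368] [-3.14148678e+00 -3.26096486e-05  1.32002013e+00]
```

View pics/k.png

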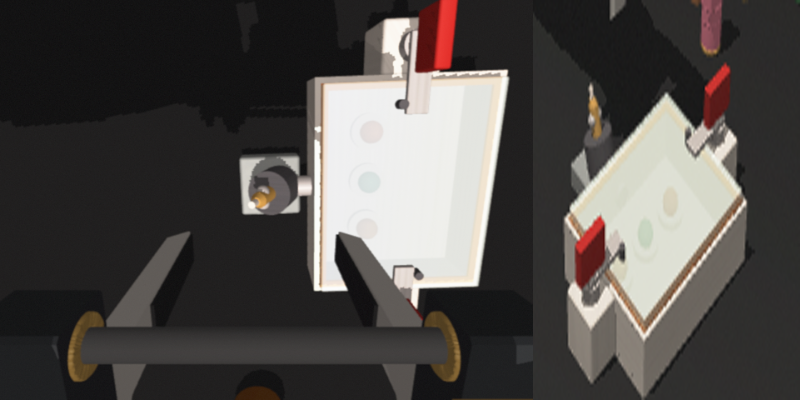

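Run:
```python
from h import *
c=load('wrist3');W=world(c);hsv=cv2.cvtColor(c['image'],cv2.COLOR_BGR2HSV);H,S,V=[hsv[...,i].astype(int) for i in range(3)]
z=W[...,2]
box=np.zeros(z.shape,bool);box[170:270,270:380]=1
m=box&(z>78)&(z<92);print('tip',m.sum(),np.median(W[m],0),W[m].max(0))
w=box&(z>80)&(S<60)&(V>150);print('white',w.sum(),W[w].mean(0) if w.any() else 0,np.argwhere(w).mean(0)[::-1] if w.any() else 0)
# ray of white px at z~85.5
if w.any():
    u,v=np.argwhere(w).mean(0)[::-1];R=c['pose'][:3,:3];d=R@[(u-c['cx'])/c['fx'],(v-c['cy'])/c['fy'],1];o=c['pose'][:3,3];print('ray@86',o+d*(86-o[2])/d[2])
br=box&(H>8)&(H<28)&(S>110);p=W[br];
for lo in range(55,85,5):
    q=p[(p[:,2]>lo)&(p[:,2]<=lo+5)];print('brass',lo,len(q),q.mean(0).round(1) if len(q) else '')
# dark seat disk: tilted plane about z 50
n=np.array([-np.sin(np.radians(22))*np.cos(np.radians(12.3)),np.sin(np.radians(22))*np.sin(np.radians(12.3)),np.cos(np.radians(22))])
for guess in ([504,-3,50],[505,-3,50]):
    dd=(W-guess)@n; m=box&(np.abs(dd)<2.5)&(np.hypot(W[...,0]-505,W[...,1]+3)<26)
    q=W[m];print('seat',len(q),q.mean(0),cv2.minEnclosingCircle(q[:,:2].astype(np.float32)),cv2.fitEllipse(cv2.convexHull(q[:,:2].astype(np.float32))))
    print('plane', np.linalg.svd(q-q.mean(0),full_matrices=0)[2][2])
m=(z>64.5)&(z<70)&(W[...,0]>500);m[330:]=0
k,l,s,_=cv2.connectedComponentsWithStats(m.astype(np.uint8));i=1+np.argmax(s[1:,4])
print(cv2.minAreaRect(W[l==i][:,:2].astype(np.float32)))
c=load('top3');W=world(c);hsv=cv2.cvtColor(c['image'],cv2.COLOR_BGR2HSV)
s=load('scene3')
for nm,c in(('scene',s),('top',c)):
    W=world(c);z=W[...,2];m=(abs(W[...,0]-490)<25)&(abs(W[...,1])<25)&(z>76)&(z<92);print(nm,m.sum(),W[m].mean(0))
```

```text
tip 167 [493.33730725  -2.73012542  82.79448343] [499.14364479   0.66590732  89.1084539 ]
white 76 [490.80614889  -2.75816754  86.41604267] [302.98684211 245.09210526]
ray@86 [490.75820805  -2.87585954  86.        ]
brass 55 35 [508.   -4.9  57.4]
brass 60 30 [506.5  -5.6  62.3]
brass 65 30 [504.1  -5.1  67.6]
brass 70 81 [499.3  -1.8  73.1]
brass 75 149 [497.2  -3.   77.4]
brass 80 9 [496.5  -3.3  80.6]
seat 1547 [507.61341376  -4.31423494  52.03777769] ((504.57904052734375, -5.945199966430664), 21.33967399597168) ((504.6325378417969, -6.019069194793701), (39.735137939453125, 42.24587631225586), 158.95240783691406)
plane [-0.36136174  0.08155632  0.92885212]
seat 1550 [507.739803    -4.21770182  52.03489436] ((504.57904052734375, -5.945199966430664), 21.33967399597168) ((504.6827697753906, -6.014528274536133), (39.84275436401367, 42.250370025634766), 158.46975708007812)
plane [-0.35868157  0.08261479  0.92979693]
((624.534423828125, -25.734619140625), (177.22735595703125, 150.78878784179688), 77.67529296875)
scene 20 [498.53673591  -4.62071699  79.95542288]
top 0 [nan nan nan]<stdin>:25: RuntimeWarning: Mean of empty slice.
  ret = um.true_divide(
```

arm_command(rows=[-7, 52, 5, 0, 80, -7, 52, 5, 0, 80, -7, 52, 5, 0, 80, -7, 52, 5, 0, 80, -7, 52, 5, 0, 80])

```text
clock: 10.48
eef_pos: [465.4, 260.3, 214.4]
eef_rot: [-3.141, 0.0, 1.32]
wrist_force: [0.6, 0.8, 0.0]
finger_gap: 80.1
```

arm_command(rows=[-5, 52, 0, 0, 70, 0, 0, 0, 0, 70, 0, 0, 0, 0, 70])

```text
clock: 10.85
eef_pos: [460.7, 310.0, 213.9]
eef_rot: [-3.141, 0.001, 1.32]
wrist_force: [-0.2, -1.0, -0.1]
finger_gap: 70.1
```

Run:
```python
from h import *
c=shot('wrist','wrist4');W=world(c);hsv=cv2.cvtColor(c['image'],cv2.COLOR_BGR2HSV);H,S,V=[hsv[...,i].astype(int) for i in range(3)]
z=W[...,2]
m=(H>18)&(H<35)&(S>120)&(z>100)&(z<120)&(np.hypot(W[...,0]-461,W[...,1]-313)<50)
p=W[m];print(m.sum(),p.mean(0),np.percentile(p[:,2],[5,50,95]));t=p[p[:,2]>109.5];print(len(t),cv2.minAreaRect(t[:,:2].astype(np.float32)))
m=(z>27)&(z<33)&(np.hypot(W[...,0]-461,W[...,1]-313)<80);m[330:]=0
print('stand',cv2.minAreaRect(W[m][:,:2].astype(np.float32)))
print(manip.read_state()['eef_pos'],manip.read_state()['eef_rot'])
```

```text
1153 [461.92171847 322.38460511 112.3737668 ] [104.31056198 113.23932211 115.1069116 ]
1025 ((462.97650146484375, 317.3189697265625), (28.322967529296875, 34.04189682006836), 83.04290008544922)
stand ((463.4974060058594, 316.7103576660156), (85.16970825195312, 85.45813751220703), 0.4184097647666931)
[460.86189735 309.45408959 214.13377763] [-3.14125505e+00  5.65320672e-04  1.31910032e+00]
```

View pics/wrist4.png

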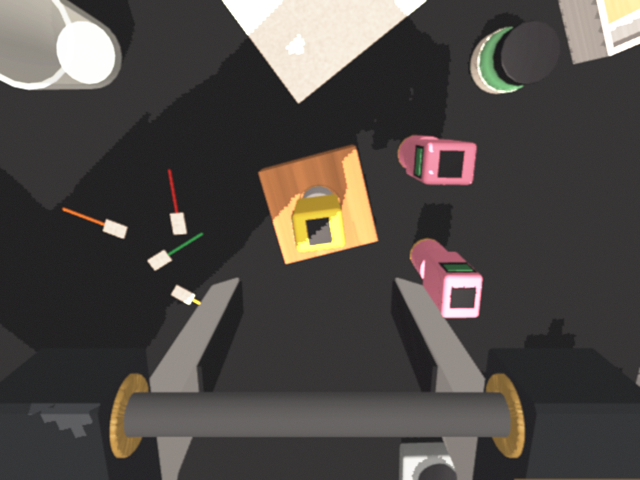

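arm_command(rows=[1, 2, 0, 9.8, 70, 1, 2, 0, 9.8, 70, 0, 2, 0, 9.8, 70, 0, 2, 0, 9.8, 70, 0, 0, 0, 9.8, 70])

```text
clock: 11.52
eef_pos: [463.2, 316.9, 214.6]
eef_rot: [3.141, 0.0, 2.179]
wrist_force: [-0.5, -0.4, -0.2]
finger_gap: 69.8
```

arm_command(rows=[0, 0, 0, 9.8, 70, 0, 0, 0, 9.8, 70, 0, 0, 0, 9.8, 70, 0, 0, 0, 9.8, 70, 0, 0, 0, 9.2, 70])

```text
clock: 12.15
eef_pos: [463.2, 316.8, 214.6]
eef_rot: [3.142, 0.0, 3.023]
wrist_force: [0.1, -0.8, -0.6]
finger_gap: 70.1
```

arm_command(rows=[0, 0, 0, 0, 70, 0, 0, 0, 0, 70])

```text
clock: 12.4
eef_pos: [462.9, 317.5, 214.6]
eef_rot: [3.142, 0.0, 3.015]
wrist_force: [0.2, -0.5, -0.2]
finger_gap: 70.1
```

Run:
```python
from h import *
c=shot('wrist','wrist5');W=world(c);hsv=cv2.cvtColor(c['image'],cv2.COLOR_BGR2HSV);H,S,V=[hsv[...,i].astype(int) for i in range(3)]
z=W[...,2]
m=(H>18)&(H<35)&(S>120)&(z>100)&(z<120)&(np.hypot(W[...,0]-461,W[...,1]-313)<50)
p=W[m];t=p[p[:,2]>109.5];print(len(t),cv2.minAreaRect(t[:,:2].astype(np.float32)))
print(manip.read_state()['eef_pos'],manip.read_state()['eef_rot'])
```

```text
1367 ((463.0354309082031, 317.21624755859375), (27.299589157104492, 34.39097595214844), 83.86686706542969)
[462.81456303 317.60521591 214.50319406] [3.14158771e+00 6.31035229e-05 3.01577367e+00]
```

arm_command(rows=[0, 0, -55, 0, 60, 0, 0, -50, 0, 60, 0, 0, -29, 0, 60, 0, 0, 0, 0, 60, 0, 0, 0, 0, 15], newtons=12)

```text
clock: 13.08
eef_pos: [463.3, 318.3, 81.9]
eef_rot: [3.14, 0.001, 3.018]
wrist_force: [0.2, 0.4, 0.5]
finger_gap: 52.9
```

arm_command(rows=[0, 0, 0, 0, 15, 0, 0, 0, 0, 15, 0, 0, 0, 0, 15])

```text
clock: 13.45
eef_pos: [462.9, 318.1, 81.1]
eef_rot: [3.141, 0.001, 3.019]
wrist_force: [-0.7, -0.9, 5.0]
finger_gap: 27.7
```

arm_command(rows=[0, 0, 7, 0, 15, 0, 0, 7, 0, 15, 0, 0, 0, 0, 15])

```text
clock: 13.82
eef_pos: [462.9, 318.1, 95.1]
eef_rot: [3.141, 0.001, 3.019]
wrist_force: [-0.3, 0.0, -1.8]
finger_gap: 28.0
```

arm_command(rows=[-6.2, 0.8, 0, 0, 15, -6.2, 0.8, 0, 0, 15, -6.2, 0.8, 0, 0, 15, -6.2, 0.8, 0, 0, 15, -6.2, 0.7, 0, 0, 15])

```text
clock: 14.45
eef_pos: [431.1, 321.9, 94.3]
eef_rot: [-3.141, -0.0, 3.019]
wrist_force: [3.5, -0.4, -2.5]
finger_gap: 27.9
```

arm_command(rows=[0, 0, 0, 0, 15, 0, 0, 0, 0, 15], newtons=20)

```text
clock: 14.7
eef_pos: [431.4, 322.0, 94.4]
eef_rot: [-3.142, -0.001, 3.019]
wrist_force: [-0.1, -0.9, -1.1]
finger_gap: 28.1
```

Run:
```python
from h import *
for n in('wrist','scene','top'):shot(n,n+'6')
s=manip.read_state();print(s['eef_pos'],s['eef_rot'],s['wrist_force'],s['moment'],s['finger_gap'])
a=load('scene6');u,v=map(int,proj(a,[432,321,80]));im=a['image'][v-60:v+60,u-53:u+53]
w=load('wrist6')['image']
cv2.imwrite('pics/t.png',np.hstack([cv2.resize(w,(533,400)),cv2.resize(im,(267,302),interpolation=cv2.INTER_CUBIC).repeat(1,0) if 0 else cv2.resize(im,(267,400),interpolation=cv2.INTER_CUBIC)]))
```

```text
[431.52523577 321.94130528  94.30826771] [-3.14154489e+00 -5.43657693e-04  3.01922404e+00] [-0.19257903  0.21555753 -1.36522784] [ 0.05044429 -0.1172894  -0.02321799] 27.695781720939927
```

View pics/t.png

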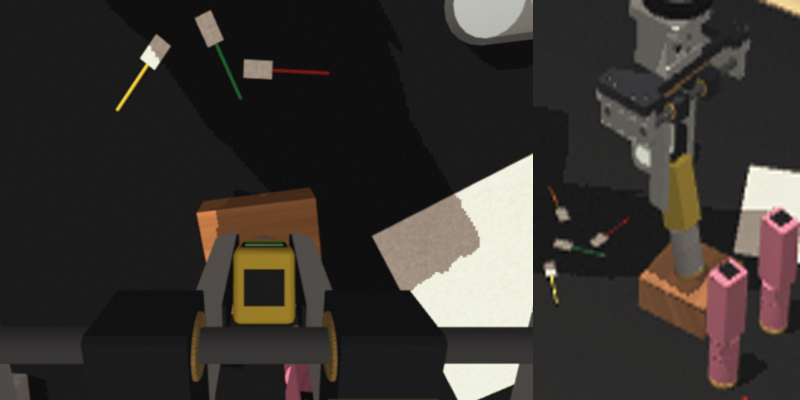

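arm_command(rows=[0, 0, 20, 0, 15, 0, 0, 40, 0, 15, 0, 0, 60, 0, 15, 0, 0, 0, 0, 15, 0, 0, 0, 0, 15], newtons=35)

```text
clock: 15.48
eef_pos: [431.3, 321.7, 213.6]
eef_rot: [-3.141, -0.001, 3.019]
wrist_force: [0.1, -0.6, -2.4]
finger_gap: 27.9
```

```bash
cat >> h.py <<'E'
def gauge(tag):
    from scipy import ndimage
    c=shot('wrist',tag);W=world(c);hsv=cv2.cvtColor(c['image'],cv2.COLOR_BGR2HSV);H,S,V=[hsv[...,i].astype(int) for i in range(3)]
    s=manip.read_state();tcp=s['eef_pos'];psi=s['eef_rot'][2]
    x=np.array([np.cos(psi),np.sin(psi),0]);g=tcp+[0,0,8]
    near=(np.linalg.norm(W-g,axis=-1)<45)&(W[...,2]>g[2]-25)
    yl=near&(H>18)&(H<35)&(S>110)
    p=W[yl]-g; y=np.cross([0,0,1],x); L=np.c_[p@x,p@y,p[:,2]]
    # top face: RANSAC-ish iterative plane, seeded by points high above grip
    t=L[L[:,2]>12]
    for _ in range(8):
        cen=np.median(t,0);n=np.linalg.svd(t-t.mean(0),full_matrices=0)[2][2];n*=np.sign(n[2])
        t=L[np.abs((L-t.mean(0))@n)<1.5]
    print(tag,'tcp',tcp.round(1),'yaw',round(np.degrees(psi),1),'topface n',len(t),t.shape[0],'cen',t.mean(0).round(1),'normal',n.round(3),'tilt deg',round(np.degrees(np.arctan2(n[0],n[2])),1),'side',round(np.degrees(np.arctan2(n[1],n[2])),1),'ext',np.ptp(t,axis=0).round(1),'offset along n',round(float(t.mean(0)@n),1),'F',s['wrist_force'].round(1))
    return c,L,t,n
E
python3 - <<'E'
from h import *
c,L,t,n=gauge('wrist7')
a=shot('scene','scene7');g=manip.read_state()['eef_pos']
W=world(a);hsv=cv2.cvtColor(a['image'],cv2.COLOR_BGR2HSV)
psi=manip.read_state()['eef_rot'][2];d=np.array([np.cos(psi),np.sin(psi),0]);y=np.cross([0,0,1],d)
p=W-(g+[0,0,8]);X=p@d;Y=p@y;Z=p[...,2]
m=(abs(Y)<25)&(Z<-25)&(Z>-85)&(abs(X+25)<40)
q=np.c_[X[m],Y[m],Z[m]];print(len(q))
for lo in range(-85,-25,6):
    b=q[(q[:,2]>lo)&(q[:,2]<=lo+6)]
    if len(b)>3: print(lo+3,len(b),b[:,0].min().round(1),b[:,0].max().round(1),b[:,0].mean().round(1),b[:,1].mean().round(1))
E
```

```text
wrist7 tcp [431.2 321.6 213. ] yaw 173.0 topface n 4121 4121 cen [ 0.8  0.7 24.8] normal [ 0.311 -0.002  0.951] tilt deg 18.1 side -0.1 ext [31.9 28.1 12.2] offset along n 23.9 F [-0.4  0.3 -1.6]
225
-76 7 -45.7 -30.5 -37.8 10.0
-70 27 -51.6 -22.8 -39.8 8.6
-64 24 -49.1 -17.5 -38.3 7.4
-58 24 -48.8 -23.5 -39.2 8.2
-52 27 -44.5 -20.9 -36.0 7.8
-46 27 -46.3 -18.7 -33.8 7.9
-40 32 -41.1 -8.1 -31.1 8.4
-34 29 -38.6 -5.3 -24.9 9.0
-28 28 -39.1 -5.4 -25.3 8.3
```

arm_command(rows=[4, -40, 0, -1, 15, 4, -46, 0, -1, 15, 4, -46, 0, -1, 15, 4, -46, 0, -1, 15, 4, -46, 0, -1, 15])

```text
clock: 16.2
eef_pos: [451.2, 96.4, 213.3]
eef_rot: [-3.141, -0.002, 2.932]
wrist_force: [1.0, 0.4, -1.6]
finger_gap: 27.7
```

arm_command(rows=[4, -46, 0, -0.3, 15, 2, -46.5, 0, 0, 15, 0, 0, -20, 0, 15, 0, 0, -18, 0, 15, 0, 0, 0, 0, 15])

```text
clock: 16.82
eef_pos: [456.7, 5.4, 174.7]
eef_rot: [-3.141, -0.004, 2.927]
wrist_force: [-0.5, 0.1, -1.6]
finger_gap: 27.8
```

arm_command(rows=[0, 0, 0, 0, 15, 0, 0, 0, 0, 15])

```text
clock: 17.08
eef_pos: [457.9, 5.5, 176.9]
eef_rot: [3.142, 0.001, 2.927]
wrist_force: [0.0, 0.6, -1.6]
finger_gap: 27.8
```

Run:
```python
from h import *
gauge('wrist8');a=shot('scene','scene8');t=shot('top','top8')
im=a['image'].copy();u,v=map(int,proj(a,[490,-3,100]))
k=6
cr=cv2.resize(im[v-50:v+50,u-65:u+65],None,fx=k,fy=k,interpolation=cv2.INTER_CUBIC)
def ln(p,q,col):
    P=[tuple(int((b-o)*k) for b,o in zip(proj(a,r),(u-65,v-50))) for r in(p,q)];cv2.line(cr,*P,col,1)
nz=np.array([-.366,.0798,.927]);S=np.array([505.1,-5.7,50]);ln(S,S+39*nz,(0,255,0))
tc=manip.read_state()['eef_pos']+[0,0,8];x=np.array([-.977,.213,0]);M=tc-30.8*x+[0,0,-75.4];uu=.30*x+[0,0,.954];ln(M,M+105*uu,(255,0,255));ln(M-16*(.954*x-[0,0,.3]),M+16*(.954*x-[0,0,.3]),(255,0,255))
cv2.imwrite('pics/n8.png',cr);print(M)
```

```text
wrist8 tcp [457.8   5.5 176.9] yaw 167.7 topface n 4054 4054 cen [ 1.2  0.8 24.2] normal [ 0.313 -0.002  0.95 ] tilt deg 18.2 side -0.1 ext [31.3 28.1 12.5] offset along n 23.4 F [ 0.3  0.8 -1.6]
[487.84425658  -1.1020506  109.36916431]
```

View pics/n8.png

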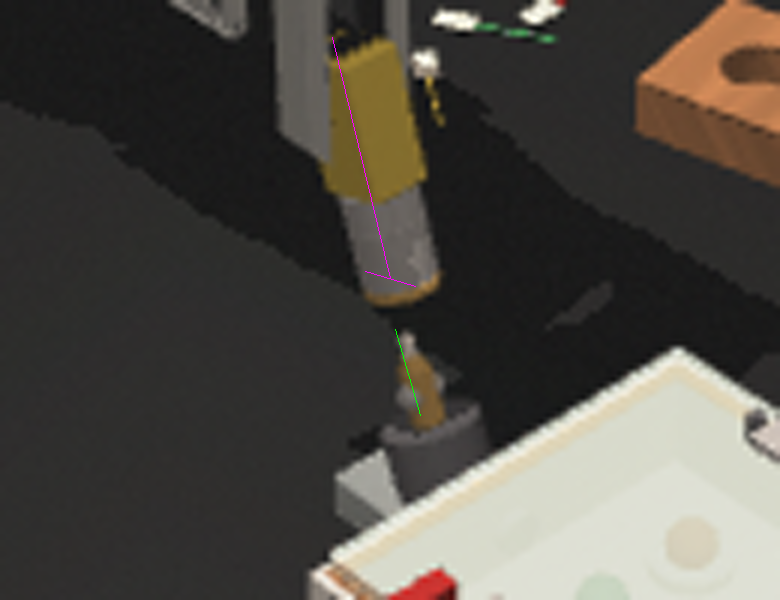

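arm_command(rows=[-1.4, -0.6, -15, 0, 15, 2.2, -0.5, -5.6, 0, 15, 2.2, -0.5, -5.6, 0, 15, 2.2, -0.4, -5.5, 0, 15, 0, 0, 0, 0, 15])

```text
clock: 17.85
eef_pos: [462.8, 3.4, 144.3]
eef_rot: [-3.141, -0.001, 2.927]
wrist_force: [-0.2, 0.1, -0.9]
finger_gap: 28.0
```

Run:
```python
from h import *
gauge('wrist9');a=shot('scene','scene9')
im=a['image'];u,v=map(int,proj(a,[495,-3,80]));cv2.imwrite('pics/n9.png',cv2.resize(im[v-40:v+40,u-50:u+50],None,fx=6,fy=6,interpolation=cv2.INTER_CUBIC))
```

```text
wrist9 tcp [462.9   3.4 144.6] yaw 167.7 topface n 4044 4044 cen [ 1.2  0.8 23.9] normal [ 0.311 -0.003  0.951] tilt deg 18.1 side -0.2 ext [31.3 28.2 12.2] offset along n 23.1 F [-1.   0.2 -1.9]
```

View pics/n9.png

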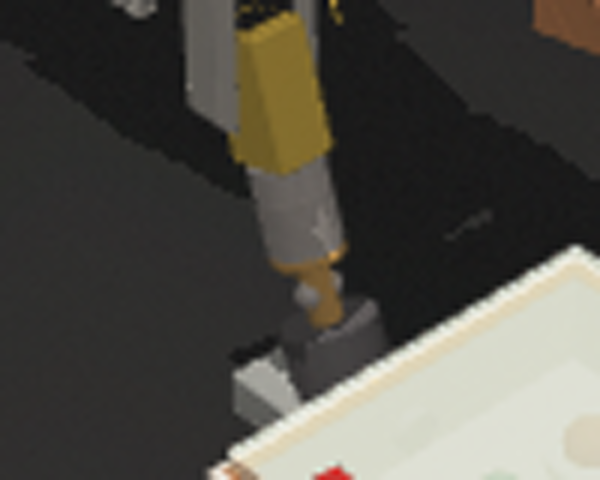

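arm_command(rows=[1.2, -0.3, -3.1, 0, 15, 1.2, -0.3, -3.1, 0, 15, 1.3, -0.2, -3.1, 0, 15, 0, 0, 0, 0, 15], newtons=35)

```text
clock: 18.45
eef_pos: [466.6, 2.7, 135.3]
eef_rot: [3.141, -0.0, 2.927]
wrist_force: [-0.7, 0.7, -0.6]
finger_gap: 27.7
```

arm_command(rows=[-1.2, 0.3, -0.5, 0, 15, -1.3, 0.3, -0.5, 0, 15, -1, 0.2, -0.4, 0, 15, 0, 0, 0, 0, 15])

```text
clock: 18.95
eef_pos: [463.9, 3.3, 134.7]
eef_rot: [3.141, 0.003, 2.927]
wrist_force: [5.0, -1.4, 0.2]
finger_gap: 27.6
```

Run:
```python
from h import *
gauge('wrist10')
```

```text
wrist10 tcp [463.9   3.2 134.7] yaw 167.7 topface n 4065 4065 cen [ 1.3  0.7 24.2] normal [ 0.318 -0.002  0.948] tilt deg 18.5 side -0.1 ext [31.  28.1 12.6] offset along n 23.3 F [ 5.3 -0.   0. ]
```

arm_command(rows=[0, 0, 0, 0, 15, -0.7, 0.2, -0.3, 0, 15, -0.8, 0.2, -0.3, 0, 15, 0, 0, 0, 0, 15], newtons=12)

```text
clock: 19.5
eef_pos: [461.4, 3.8, 133.4]
eef_rot: [-3.142, -0.0, 2.927]
wrist_force: [2.3, 0.5, -0.2]
finger_gap: 27.9
```

Run:
```python
from h import *
gauge('wrist11')
```

```text
wrist11 tcp [461.4   3.8 133.4] yaw 167.7 topface n 4155 4155 cen [ 1.   0.7 24.3] normal [ 0.345 -0.001  0.939] tilt deg 20.2 side -0.1 ext [31.2 28.2 13.3] offset along n 23.1 F [ 1.5 -0.5  1. ]
```

arm_command(rows=[-1.2, 0.3, -0.4, 0, 15, -1.1, 0.2, -0.3, 0, 15, 0, 0, 0, 0, 15])

```text
clock: 19.92
eef_pos: [459.1, 4.3, 132.6]
eef_rot: [-3.142, -0.0, 2.927]
wrist_force: [1.7, 0.1, -0.4]
finger_gap: 27.9
```

Run:
```python
from h import *
gauge('wrist12')
```

```text
wrist12 tcp [459.1   4.3 132.7] yaw 167.7 topface n 4191 4191 cen [ 0.8  0.8 24.3] normal [ 0.365 -0.004  0.931] tilt deg 21.4 side -0.2 ext [31.3 28.2 14. ] offset along n 22.9 F [ 1.5 -0.2 -1.7]
```

arm_command(rows=[0, 0, 0, 0, 15, 1.4, -0.3, 0, 0, 15, 0.7, -0.2, -1.9, 0, 15, 0.8, -0.1, -1.9, 0, 15, 0, 0, 0, 0, 15], newtons=40)

```text
clock: 20.6
eef_pos: [462.1, 3.7, 128.8]
eef_rot: [-3.142, -0.0, 2.927]
wrist_force: [-1.4, 0.7, 1.0]
finger_gap: 27.8
```

arm_command(rows=[0.7, -0.2, -1.9, 0, 15, 0.8, -0.2, -1.9, 0, 15, 0, 0, 0, 0, 15])

```text
clock: 20.98
eef_pos: [463.5, 3.3, 124.7]
eef_rot: [-3.141, -0.001, 2.927]
wrist_force: [0.7, 1.5, -3.6]
finger_gap: 27.9
```

Run:
```python
from h import *
gauge('wrist13')
```

```text
wrist13 tcp [463.5   3.3 124.8] yaw 167.7 topface n 4190 4190 cen [ 0.7  0.9 24.3] normal [0.363 0.002 0.932] tilt deg 21.3 side 0.1 ext [31.2 28.2 13.9] offset along n 22.8 F [-0.7  1.2 -3.7]
```

arm_command(rows=[0.7, -0.2, -1.9, 0, 15, 0.8, -0.2, -1.9, 0, 15, 0, 0, 0, 0, 15])

```text
clock: 21.4
eef_pos: [465.2, 3.0, 121.2]
eef_rot: [3.141, -0.0, 2.927]
wrist_force: [0.9, 1.7, -4.0]
finger_gap: 27.9
```

arm_command(rows=[0.7, -0.2, -1.9, 0, 15, 0.8, -0.2, -1.9, 0, 15, 0, 0, 0, 0, 15])

```text
clock: 21.78
eef_pos: [466.7, 2.5, 117.6]
eef_rot: [-3.142, 0.0, 2.927]
wrist_force: [-2.4, 1.4, 3.3]
finger_gap: 27.7
```

Run:
```python
from h import *
gauge('wrist14');print(manip.read_state()['moment'])
```

```text
wrist14 tcp [466.7   2.5 117.7] yaw 167.7 topface n 4192 4192 cen [ 0.7  0.7 24.4] normal [ 0.364 -0.     0.931] tilt deg 21.4 side -0.0 ext [31.3 28.1 14.1] offset along n 23.0 F [-2.4  1.7  4. ]
[0.32005194 0.30075375 0.02251226]
```

arm_command(rows=[0.5, -0.1, -1.4, 0, 15, 0, 0, 0, 0, 15], newtons=45)

```text
clock: 22.08
eef_pos: [467.2, 2.4, 116.2]
eef_rot: [3.142, 0.0, 2.927]
wrist_force: [-2.8, 1.5, 5.7]
finger_gap: 27.7
```

arm_command(rows=[0.5, -0.1, -1.4, 0, 15, 0, 0, 0, 0, 15])

```text
clock: 22.32
eef_pos: [467.4, 2.4, 116.1]
eef_rot: [-3.142, -0.0, 2.927]
wrist_force: [-14.5, 3.6, 25.4]
finger_gap: 27.8
```

arm_command(rows=[0, 0, 0, 0, 15, 0, 0, 0, 0, 15, 0, 0, 0, 0, 15])

```text
clock: 22.7
eef_pos: [467.4, 2.4, 116.0]
eef_rot: [-3.142, -0.0, 2.927]
wrist_force: [-15.2, 1.9, 24.6]
finger_gap: 27.6
```

Run:
```python
from h import *
gauge('wrist15');a=shot('scene','scene15');s=manip.read_state();print(s['clock'],s['eef_pos'],s['wrist_force'],s['moment'],s['finger_gap'],abs(s['qd']).max())
im=a['image'];u,v=map(int,proj(a,[540,-10,80]));cv2.imwrite('pics/n15.png',cv2.resize(im[v-60:v+70,u-80:u+90],None,fx=4.5,fy=4.5,interpolation=cv2.INTER_CUBIC))
```

```text
wrist15 tcp [467.4   2.4 116. ] yaw 167.7 topface n 4174 4174 cen [ 0.9  0.8 24.4] normal [0.365 0.    0.931] tilt deg 21.4 side 0.0 ext [31.3 28.1 14. ] offset along n 23.1 F [-14.5   2.3  24.9]
22.8 [467.41706389   2.35622077 116.01671176] [-14.21026461   2.66838678  24.31714044] [ 0.43378904  2.42061884 -0.06211181] 27.857254750548734 0.0014988522898637577
```

View pics/n15.png

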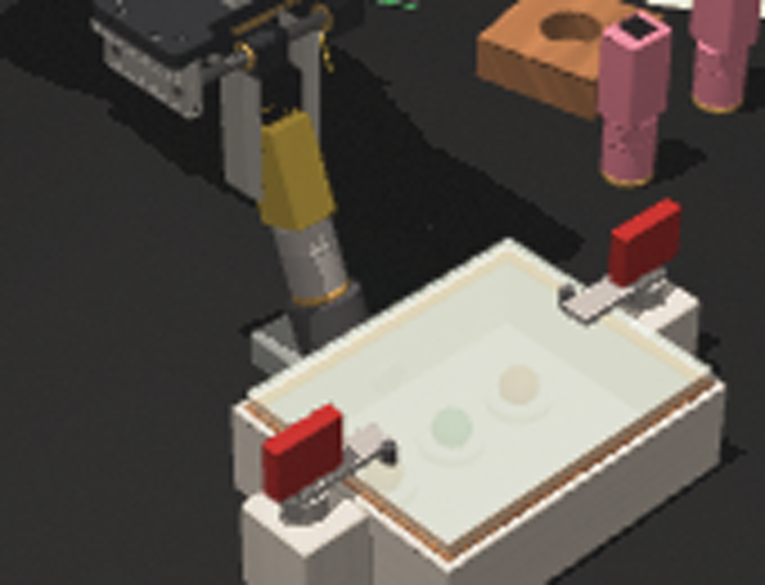

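```bash
python3 -c "
from cell import manip
print(manip.sign_off()); s=manip.read_state(); print(s['clock'],s['wrist_force'],s['finger_gap'])"
```

```text
the job is handed in; nothing more can be done
None
the job is handed in; nothing more can be done
```

I turned both clamp knobs to their end stops and seated the yellow gauge on the nipple. I handed the job in at about 23 s, still gripping the gauge and pressing it home. `sign_off()` gives no verdict, so the result rests on my own last checks.

- **Knobs:** In the last picture both tongues lie over the lid at their pins. At each stop I measured about 0.4 N m of resisting moment.
- **Gauge tilt:** The arm can only turn about the vertical. I tilted the gauge in the fingers against the rim of its hole, which gave only about 18° because it slid about 7 mm in the pads. I brought it to 21.4° on the nipple with a lighter grip, against the nominal 22°.
- **Seating:** I pushed the coupler on along the slanted axis. The pull of the spring balls and then the valve spring both showed in the wrist force, before a hard stop at about 29 N along the nipple.
- **Final pose:** From the wrist camera, the gauge's mouth is at about (503.9, -5.6, 50.6) mm. My estimate of the seat is (505, -6, 50) mm. The fingers were still on the gauge with 28 mm opening at 45 N, and the arm was at rest.
- **Disagreements:** The scene camera was off by 2–3 mm against the arm, and my first top-camera knob positions were off by 2–4 mm. The left knob pushed sideways on the tool with about 20 N while turning, because I had gripped it slightly off its axis.
- **Bystanders:** I never commanded a move near the jars, bottle, beaker or brush, but I did not measure their positions again at the end.

I viewed 9 pictures, within the budget of 10.

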